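Back off the clamp ring of a filter holder by two turns

TASK

Loosen the clamp ring of the larger filter holder by two full turns, anticlockwise seen from above, rolling it round with a fingertip against the outside of its knurled rim; stop when the stud on the ring has passed the pointer bar of the cover once and stands in line with it for the second time, so that the ring is loose but still on its thread. Grip and lift nothing, leave the smaller holder's ring tight and everything else where it stands, and finish clear of everything.

Things in the scene. Friction and masses are not known exactly. Their poses are not given: they have to be found in the camera images.
- large_holder: The larger steel filter holder, bolted upright to the bench, right or left of the middle; carries the knurled aluminium clamp ring to be loosened. Origin: centre of its underside, z up. Foot 115 mm across, 8 mm high; an outlet pipe at 30 mm height runs along its +x to 73 mm from the axis; between 38 mm height and the ring it is at most 90 mm wide.
- large_holder_axis (a point): Point on the vertical axis of the larger holder's clamp ring, at mid-height of its rim when tight (98 mm above the bench); it does not move. The ring is 100 mm across over its 20 rounded ribs (8 mm thick, grooves about 4 mm deep); its rim spans heights 85 to 111 mm when tight.
- large_holder_pointer (a point): Outer end of the pointer bar on the larger holder's fixed cover, 30 mm from the axis along the holder's -x. The cover, above the ring, is 60 mm across, its top at 121 mm height; the bar is 3 mm high, a brass stub 16 mm wide in the middle ends at 131 mm.
- large_holder_stud (a point): Top centre of the dark index stud (8 mm wide, 7 mm high) that stands on the top face of the larger ring, 40 mm from the axis; it turns with the ring. When tight it stands in line with the pointer bar.
- large_holder_ring (a joint): Turning angle of the larger ring in rad: 0 fully tight (as it starts), growing anticlockwise seen from above; 6.28 is one full turn. The thread lifts the ring 3 mm a turn. It turns stiffly (0.12 N m, about 2.4 N along the rim), stays where it is left and cannot go below 0.
- small_holder: A smaller holder of the same make, bolted to the bench, not to be worked on. Origin at the centre of its underside, z up. Ring 64 mm across, rim from 60 to 82 mm height, brass stub to 102 mm, outlet pipe along its +x to 50 mm from the axis.
- small_holder_ring (a joint): Turning angle of the smaller ring in rad, 0 = tight; to be left alone.
- bottle: Loose white plastic reagent bottle, upright, 62 mm across, 130 mm tall, to the left of the holders. Origin at the centre of its underside.
- carton: Loose white carton, 55 x 75 x 30 mm, flat on the bench to the right of the holders. Origin at the centre of its underside.
- flask: Loose conical flask of amber glass, 64 mm across, 85 mm tall, standing in the black tray. Origin at the centre of its underside.
- tray: Black tray fixed to the bench beyond the holders, 140 x 280 mm, 35 mm high. Origin at the centre of its underside.
Not all that is in view belongs to the job. What is shaped like the large_holder but green or pink is not meant.

How it is judged:
On the way, in this order (a step that is already met when the one before it is completed fails the run):
1. a finger has rolled the larger ring through its first full turn (value of joint large_holder_ring between 6.1832 and 7.4832 rad and contact force between the fingers and large_holder above 0.2 N).
2. a finger has rolled it through its second full turn (value of joint large_holder_ring above 12.1164 rad and contact force between the fingers and large_holder above 0.2 N).
At the end, for the whole second after the job is handed in: The larger ring stands two full turns (12.57 rad, within 0.45 rad or 26 degrees) anticlockwise of tight, at rest; the smaller ring is within 0.2 rad of tight; bottle, carton and flask are within 15 mm of where they began (value of joint large_holder_ring between 12.1164 and 13.0164 rad and velocity of joint large_holder_ring between -0.05 and 0.05 rad/s and value of joint small_holder_ring below 0.2 rad and distance of each of bottle, carton, flask from where it was at the start of the episode below 0.015 m); the robot touches nothing.
It fails at once if the larger ring is unscrewed more than two and a half turns (value of joint large_holder_ring above 15.708 rad).
It fails at once if the smaller ring is turned by more than 0.2 rad (value of joint small_holder_ring above 0.2 rad).
It fails at once if the bottle, carton or flask is lifted or moved by more than 15 mm (distance of any of bottle, carton, flask from where it was at the start of the episode above 0.015 m).
It fails at once if the fingers grip or press the bottle, carton or flask (contact force between the fingers and bottle above 3 N or contact force between the fingers and carton above 3 N or contact force between the fingers and flask above 3 N).
It also fails if it takes over 67 s, if anything falls off the work surface, if the arm or the gripper's body presses on something with over 40 N, if the wrist force passes 120 N, or if a joint passes its speed limit or range.

ROBOT

A 6-joint arm with a two-finger parallel gripper is mounted at the origin on the work surface. World frame = base frame: x ahead of the robot, y to its left, z up, the work surface at z = 0. Lengths are in m, angles in rad, forces in N, time in s.
With the tool pointing down it reaches from about 0.2 to 0.875 m from the base axis. Payload 3.4 kg.
Tool frame: the origin (TCP) lies between the finger pads; the fingertips stand 25 mm ahead of it and the grasp point (between the pads) lies 6 mm ahead of it (r.nose_length is the z of the fingertips in the tool frame, in m); z points along the fingers, y is the line along which they close (so a half turn about z gives the same grasp; the last joint's range is limited). The gripper opens to 94 mm and grips with 3 to 60 N. Pads are 16 mm wide; open, the fingers measure 119 mm over their backs; the gripper's body (75 mm by 177 mm) begins 78 mm behind the grasp point.
Start: joints at [1.21, 0.276, 1.505, -0, 1.361, -0.121], TCP at [0.137, 0.559, 0.23] pointing down, gripper open.
Joint ranges: [-2.89, 2.89], [-0.75, 2.08], [0.22, 2.7], [-1.18, 4.32], [0.11, 2.71], [-2.7, 2.7]. Speed limits (rad/s): [2.57, 2.57, 3.14, 3.14, 3.14, 3.14].

INTERFACE

Orientations are given as a unit quaternion [w, x, y, z].
In Python, from plant import r, gripper_to, inverse_kinematics, vision, models, telemetry gives the robot as it stands. Calls block until the motion is done:
- r.move_to(position, orientation): joint-space move of the TCP to a pose.
- r.move_l(position, rot=None, vel=0.15, guard=None): straight line of the TCP; rot=None keeps the orientation; vel is the mean speed in m/s. With guard (N) it stops when the force on the tool has changed by that much, and returns True; else False.
- r.movej(angles): joint-space move.
- gripper_to(opening, f_grip=None): finger opening in m; f_grip is the grip in N (None keeps the last); returns when the fingers have stopped.
- r.hold(seconds).
- inverse_kinematics(position, orientation): joint angles nearest the present ones, or None.
- vision.snapshot(name): name is "scene" or "top" or "wrist"; returns the picture (400x640x3 uint8, red, green, blue); there is no depth.
- vision.get_calibration(name): a dict with "fx", "fy", "cx", "cy" (pixels), "position" and "orientation" of the camera in the world. Camera axes: x right, y down, z forward; pixel columns grow to the right and rows downward; lengths in m; the calibration is good to about 2 mm. A picture is of the moment at which its call begins: read the wrist's pose just before it. get_calibration takes no time and is no camera call; for the wrist camera it gives the pose at the moment of the call.
A pose or a line that the arm cannot do raises r.PlanningError and nothing moves.
- r.sign_off(): hands the job in; it is judged then, once.
Trained networks look in the newest picture that a camera, given by its name, has taken for a name from the list of things; names that differ only in an ending like _2 or _b are one class to them, and where a whole thing is asked for, a point or a joint stands for the part that bears it (a point fixed in the world has none). Each returns a list of dicts, best first, with "score" (0 to 1); they miss things now and then, are a little off and sometimes report something else, mostly with a low value. They report only what shows in the picture. A call takes as long as a camera call. They do not tell look-alikes from the thing itself.
- models.boxes_of(thing, camera): "at" ([x, y, z] in m, in world coordinates, good to about 4 mm: the middle of the surface that is visible of it).
- models.regions_of(thing, camera): "pixels" (400x640 bool, what is visible of it).
- models.mark_of(thing, camera): "at" ([x, y, z] in m, in world coordinates, good to about 4 mm: a listed point, or the origin of a listed thing).
Readings, each from a call of its own:
- telemetry.current_t(): time.
- telemetry.current_joints(): joint angles.
- telemetry.current_dq(): joint speeds.
- telemetry.current_joint_efforts(): joint torques, N m.
- telemetry.current_ee_pos(): TCP position.
- telemetry.current_tool_rot(): TCP orientation.
- telemetry.current_wrist_force(): force on the tool from outside, world axes, zero at the start.
- telemetry.current_torque(): the same for the moment, N m.
- telemetry.current_opening(): finger opening in m.
- telemetry.current_finger_force(): force on a finger pad.
Only numpy, scipy, OpenCV 4.12 (cv2) and the standard library are available. Lean on these libraries where they do the work, as an engineer would, in place of code of your own. Each camera call takes 0.05 s, during which the arm holds its last target. There are 200 camera calls.

## Working session

There is one attempt and no reset: what is moved stays moved. The work goes in short steps, each a Python script; the robot and the scene stay as the last script left them, time stands still between calls to the robot, and variables do not carry over. Pictures are saved under pics/ and viewed, at most 10 in all, crops included, and the job is handed in when it is done.

```bash
ls; mkdir -p pics
python3 - <<'E'
from plant import r, vision, models, telemetry
import cv2
for c in ["top","scene"]:
    im=vision.snapshot(c); cv2.imwrite(f"pics/{c}1.png",im[:,:,::-1])
    for t in ["large_holder","large_holder_axis","large_holder_pointer","large_holder_stud","small_holder","bottle","carton","flask","tray"]:
        print(c,t,[(d["at"].round(3).tolist() if hasattr(d["at"],"round") else d["at"],round(d["score"],2)) for d in models.mark_of(t,c)])
print(telemetry.current_t(), r.nose_length, vision.get_calibration("top"))
E
```

```text
pics
top large_holder [([0.364, 0.0214, -0.0026], 0.89), ([0.6179, 0.3386, 0.0014], 0.86), ([0.8057, 0.229, 0.0013], 0.84), ([0.5465, 0.1482, -0.0055], 0.72), ([0.4692, 0.3976, -0.0003], 0.2)]
top large_holder_axis [([0.8084, 0.2292, 0.0982], 0.74), ([0.543, 0.1466, 0.1004], 0.73), ([0.6123, 0.3425, 0.0961], 0.7), ([0.3581, 0.0194, 0.1001], 0.66), ([0.6095, -0.1291, -0.0031], 0.55)]
top large_holder_pointer [([0.6014, 0.3639, 0.1262], 0.89), ([0.5232, 0.1723, 0.1259], 0.78), ([0.7856, 0.2532, 0.1226], 0.71), ([0.3352, 0.0352, 0.1242], 0.62)]
top large_holder_stud [([0.519, 0.1761, 0.1219], 0.97), ([0.3273, 0.0428, 0.1178], 0.97), ([0.7812, 0.2584, 0.1212], 0.96), ([0.596, 0.3735, 0.1203], 0.61)]
top small_holder [([0.61, -0.1265, -0.0053], 0.81), ([0.5193, 0.1761, 0.1181], 0.31)]
top bottle [([0.4701, 0.3993, 0.0003], 0.58)]
top carton [([0.5271, -0.4045, -0.0022], 0.91)]
top flask [([0.7781, 0.0071, 0.0055], 0.83)]
top tray [([0.7669, -0.0377, 0.0022], 0.95)]
scene large_holder [([0.8092, 0.226, -0.0005], 0.98), ([0.3588, 0.0183, -0.0037], 0.88), ([0.542, 0.1458, -0.0008], 0.86), ([
[... 366 characters left out ...]
57, 0.122], 0.56)]
scene large_holder_stud [([0.5954, 0.371, 0.115], 0.82), ([0.5126, 0.1774, 0.1206], 0.81), ([0.7869, 0.2621, 0.1214], 0.81), ([0.3298, 0.0399, 0.1185], 0.67)]
scene small_holder [([0.6084, -0.1278, -0.0028], 0.61)]
scene bottle [([0.4755, 0.3998, -0.005], 0.97), ([0.7794, 0.0014, 0.0061], 0.44)]
scene carton [([0.5253, -0.4069, 0.0024], 0.6)]
scene flask [([0.7804, 0.0027, 0.0044], 0.75)]
scene tray [([0.7718, -0.0372, -0.0008], 0.67)]
1.0 0.025 {'fx': 395.4242441367037, 'fy': 395.4242441367037, 'cx': 327.3889395353877, 'cy': 195.37779621209, 'position': array([0.43572727, 0.02157855, 1.0491745 ]), 'orientation': array([ 0.05033225, -0.70370431,  0.70591389, -0.06286874])}
```

View pics/top1.png

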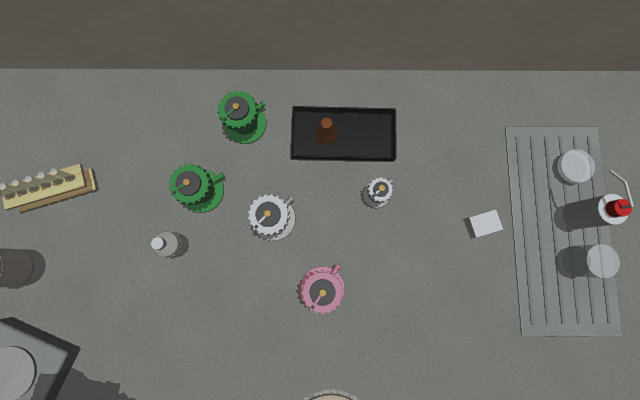

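View pics/scene1.png

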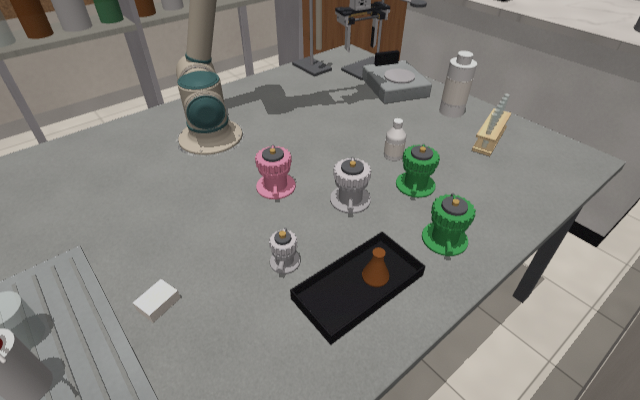

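The top picture has four large holders: green at (192,186) and (240,113), pink at (322,290), and bare steel/aluminium at (270,217). The small holder at (378,190) is smaller. The silver one at (270,217), about (0.544, 0.147), fits because it is neither green nor pink. I'll confirm it from close up with the wrist camera.

```bash
cat > h.py <<'E'
import numpy as np, cv2
from scipy.spatial.transform import Rotation as R
from plant import r, gripper_to, inverse_kinematics, vision, models, telemetry
def quat(yaw):
    q=(R.from_euler('z',yaw)*R.from_euler('x',np.pi)).as_quat(); return np.array([q[3],q[0],q[1],q[2]])
def yaw_now():
    w,x,y,z=telemetry.current_tool_rot(); v=R.from_quat([x,y,z,w]).apply([1,0,0]); return np.arctan2(v[1],v[0])
def camR(c): w,x,y,z=c["orientation"]; return R.from_quat([x,y,z,w])
def ray(c,u,v,z):
    d=camR(c).apply([(u-c["cx"])/c["fx"],(v-c["cy"])/c["fy"],1]); p=np.array(c["position"]); return p+d*(z-p[2])/d[2]
def proj(c,P):
    q=camR(c).inv().apply(np.array(P)-c["position"]); return c["fx"]*q[0]/q[2]+c["cx"],c["fy"]*q[1]/q[2]+c["cy"]
E
python3 - <<'E'
from h import *
c=vision.get_calibration("wrist"); y=yaw_now()
p=telemetry.current_ee_pos()
print("yaw",y,"cam off",np.array(c["position"])-p,"fwd",camR(c).apply([0,0,1]))
gripper_to(0.0,10)
# bring holder near where the wrist camera looks
g=ray(c,c["cx"],c["cy"],0.11); off=g[:2]-p[:2]; print(off)
t=np.array([.544,.1475])-off
r.move_to([t[0],t[1],0.29],quat(y))
c=vision.get_calibration("wrist"); im=vision.snapshot("wrist"); cv2.imwrite("pics/w1.png",im[:,:,::-1])
for t in ["large_holder","large_holder_axis","large_holder_pointer","large_holder_stud"]:
    print(t,[(np.round(d["at"],4).tolist(),round(d["score"],2)) for d in models.mark_of(t,"wrist")])
print(proj(c,[.544,.1475,.111]),telemetry.current_t(),telemetry.current_joints(),telemetry.current_opening(),telemetry.current_ee_pos())
for yy in np.arange(-3,3.3,.5):
    q=inverse_kinematics([.544,.1475,.117],quat(yy)); print(round(yy,2),None if q is None else round(q[5],2),end='; ')
E
```

```text
yaw 2.9017820757827013 cam off [-0.06756989  0.01639771  0.15416925] fwd [ 0.2312998  -0.0557524  -0.97128372]
[-0.00216341  0.00063216]
large_holder [([0.3644, 0.0194, -0.0012], 0.75), ([0.5449, 0.1465, 0.0024], 0.62), ([0.6156, 0.3426, 0.0009], 0.61)]
large_holder_axis [([0.8053, 0.2285, 0.0964], 0.87), ([0.6182, 0.3395, 0.094], 0.84), ([0.3581, 0.0236, 0.0984], 0.8), ([0.5429, 0.1469, 0.0953], 0.79)]
large_holder_pointer [([0.7867, 0.2475, 0.1235], 0.83), ([0.5424, 0.1453, 0.0003], 0.16)]
large_holder_stud [([0.5923, 0.377, 0.1163], 0.89), ([0.5167, 0.1732, 0.1146], 0.63)]
(np.float64(315.1531035139077), np.float64(183.95455715241246)) 4.7667 [ 1.40783091e-01  2.34597958e-01  1.41639186e+00  8.84267141e-05
  1.49062162e+00 -1.19129007e+00] 0.000822570806220122 [0.54598067 0.14750272 0.289977  ]
-3.0 -1.57; -2.5 -2.07; -2.0 -2.57; -1.5 None; -1.0 None; -0.5 2.21; 0.0 1.71; 0.5 1.21; 1.0 0.71; 1.5 0.21; 2.0 -0.29; 2.5 -0.79; 3.0 -1.29;
```

View pics/w1.png

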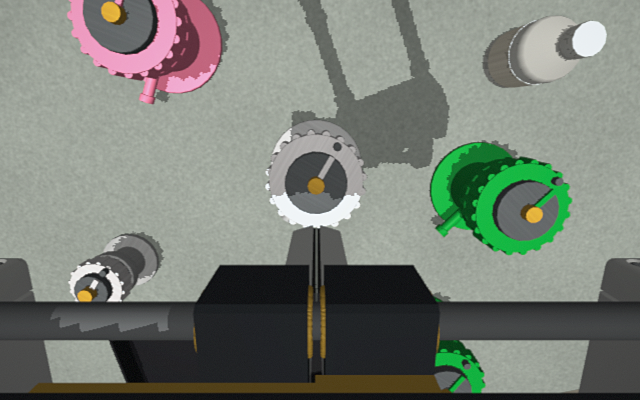

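The wrist crop shows the silver ring centred at (315,182) with the stud at (337,147). The axis projects to (315,184), so (0.544, 0.147) is good to about 1 mm. The neighbouring holders are green and pink, and the small holder is at lower left. I'll use the closed fingers' corner as a gear tooth in the grooves and orbit the ring in strokes, starting with a short test.

```bash
cat >> h.py <<'E'
AX=np.array([.544,.147]); CORNER=np.array([.008,.0127]); Z=.117
def pose(th,rc,z=Z,k=0):
    yaw=th+np.pi+np.pi/4+2*np.pi*k
    X=np.array([np.cos(yaw),np.sin(yaw)]); Y=np.array([np.sin(yaw),-np.cos(yaw)])
    p=AX+rc*np.array([np.cos(th),np.sin(th)])-CORNER[0]*X-CORNER[1]*Y
    return [p[0],p[1],z],quat(yaw)
def stroke(th0,dth,rc=.0475,step=np.radians(15),vel=.05,lead=np.radians(20)):
    fm=[]
    n=int(np.ceil(dth/step))
    for i in range(1,n+1):
        d=dth*i/n; rr=rc+max(0,(.053-rc)*(1-d/lead))
        r.move_l(*pose(th0+d,rr),vel=vel); fm.append(np.linalg.norm(telemetry.current_wrist_force()))
    print("stroke F",np.round(fm,1),"t",telemetry.current_t(),"q6",telemetry.current_joints()[5])
    return th0+dth
def see_stud(cam="top"):
    vision.snapshot(cam)
    for d in models.mark_of("large_holder_stud",cam):
        v=np.array(d["at"])[:2]-AX
        if .03<np.linalg.norm(v)<.05: print(cam,"stud deg",np.degrees(np.arctan2(v[1],v[0])),np.linalg.norm(v),d["at"][2],d["score"])
E
python3 - <<'E'
from h import *
th=-0.4-np.pi*1.25
see_stud()
r.move_to(*pose(th,.09,.25)); print(telemetry.current_t(),telemetry.current_joints()[5])
r.move_l(*pose(th,.09),vel=.2)
r.move_l(*pose(th,.053),vel=.1,guard=5)
print(telemetry.current_wrist_force())
th=stroke(th,np.pi/2)
print(np.degrees(th)%360)
see_stud();see_stud("scene");see_stud("wrist")
import cv2; cv2.imwrite("pics/w2.png",vision.snapshot("wrist")[:,:,::-1])
open("th","w").write(str(th))
E
```

```text
top stud deg 135.1989428793607 0.04072959611879305 0.1175 0.6
7.7917 2.2971448640708068
[ 0.04121921 -0.74130438  0.79358255]
stroke F [5.8 8.8 8.8 6.7 6.  6.2] t 12.0 q6 0.5205919371472459
202.08168819476705
scene stud deg -141.93063907591193 0.04394963026010577 0.1186 0.7
wrist stud deg -130.84614691304887 0.038071642990551394 0.1175 0.73
```

View pics/w2.png

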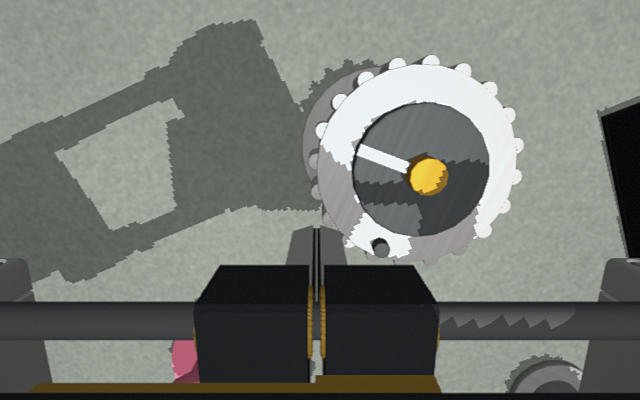

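The wrist picture shows the stud at (380,247), about 90° on from the pointer bar, with the fingertip at (318,232) in the ribs. The roll works without slipping, so I'll carry on.

```bash
cat >> h.py <<'E'
def restart(th,back):
    r.move_l(*pose(th,.085),vel=.15)
    p,q=pose(th,.085,.21); r.move_l(p,vel=.2)
    th-=back
    r.move_to(*pose(th,.085,.21))
    r.move_l(*pose(th,.085),vel=.2)
    r.move_l(*pose(th,.053),vel=.1,guard=5)
    print("re-engaged t",telemetry.current_t(),"q6",telemetry.current_joints()[5])
    return th
E
python3 - <<'E'
from h import *
th=float(open("th").read())
th=stroke(th-1e-9,2.7,lead=1e-6)
see_stud("wrist");see_stud("scene");see_stud()
th=restart(th,4.3)
open("th","w").write(str(th))
th=stroke(th,np.radians(180))
open("th","w").write(str(th))
see_stud("wrist");see_stud("scene");see_stud()
E
```

```text
stroke F [5.2 4.9 3.9 1.7 0.6 1.  1.8 1.1 1.4 3.4 3.7] t 17.3917 q6 -2.181937405028464
wrist stud deg 12.315018479274405 0.043603325561245874 0.1151 0.74
scene stud deg 17.94525322979281 0.03700000000000002 0.1179 0.97
top stud deg 19.819471529595198 0.041880783182743846 0.1197 0.85
re-engaged t 23.5333 q6 2.260996479341241
stroke F [1.9 5.1 6.4 4.7 4.9 3.2 1.2 2.1 1.  1.4 2.  1.2] t 29.2583 q6 -1.1066511274489286
wrist stud deg -172.6004053401129 0.03882331773560842 0.1217 0.77
```

Run:
```python
from h import *
th=float(open("th").read())
th=stroke(th,np.radians(70),lead=1e-6)
see_stud("wrist");see_stud("scene");see_stud()
th=restart(th,4.35)
th=stroke(th,np.radians(205))
open("th","w").write(str(th))
see_stud("wrist");see_stud("scene");see_stud()
cv2.imwrite("pics/w3.png",vision.snapshot("wrist")[:,:,::-1])
```

```text
stroke F [1.8 1.4 2.6 3.  3.2] t 31.8083 q6 -2.2389035894632126
wrist stud deg -104.94065545272919 0.039950594488693175 0.1185 0.8
scene stud deg -111.19942025043822 0.0406509532483557 0.1204 0.7
top stud deg -105.9677160320545 0.035260459441136045 0.1241 0.61
re-engaged t 37.9833 q6 2.2476253236388857
stroke F [1.2 6.  6.2 4.1 4.1 3.2 0.9 1.4 2.  1.7 1.5 2.2 2.6 2.8] t 44.5417 q6 -1.534023019505003
wrist stud deg 83.0841608082563 0.03737191458836436 0.1218 0.74
scene stud deg 88.90093521705784 0.041707673154948374 0.1234 0.8
top stud deg 83.78164917518986 0.041544434043563526 0.125 0.57
top stud deg 129.80557109226527 0.032022023671217335 0.126 0.15
```

View pics/w3.png

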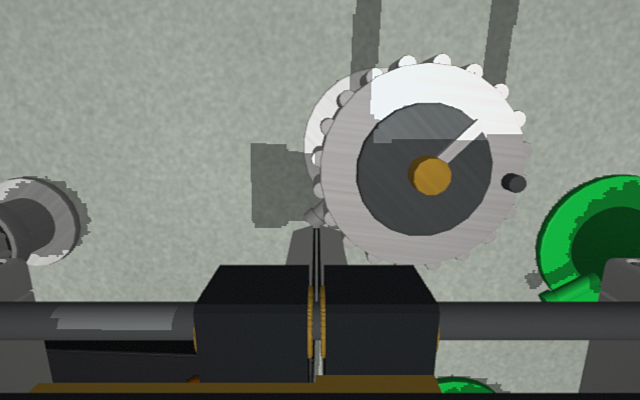

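The stud at (514,183) is about 50° short of the pointer bar, which ends at (478,122). The running total is about 670°. I'll roll another 50°, look, and back away.

Run:
```python
from h import *
th=float(open("th").read())
th=stroke(th,np.radians(50),lead=1e-6)
open("th","w").write(str(th))
see_stud("wrist")
r.move_l(*pose(th,.085),vel=.12)
see_stud("wrist")
cv2.imwrite("pics/w4.png",vision.snapshot("wrist")[:,:,::-1])
print(telemetry.current_t())
```

```text
stroke F [3.5 3.2 3.3 4. ] t 46.5917 q6 -2.3293960109751617
wrist stud deg 130.07109084432795 0.03868035677188103 0.1254 0.75
wrist stud deg 133.77242116786553 0.039607070075934746 0.1225 0.78
47.3083
```

View pics/w4.png

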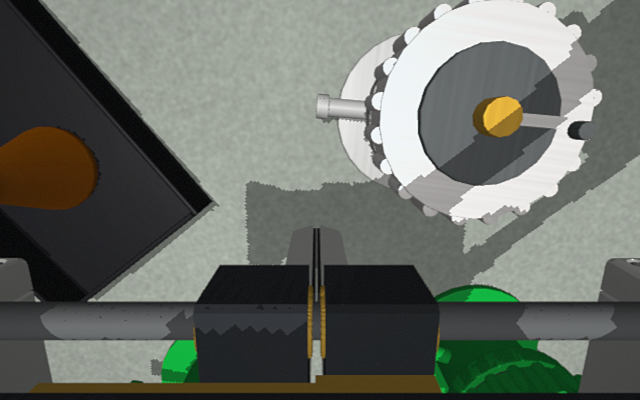

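The stud at (578,130) stands in line with the pointer bar, which runs from (500,118) to (562,123). The finger is clear, so I'll rise and hand in.

Run:
```python
from h import *
p=telemetry.current_ee_pos(); r.move_l([p[0],p[1],.25],vel=.15)
see_stud(); print(telemetry.current_t()); print(r.sign_off())
```

```text
48.4417
the job is handed in; nothing more can be done
None
```

I loosened the larger silver holder's ring two full turns anticlockwise; the stud is back in line with the pointer bar, the finger is clear, and the job was handed in at 48.4 s of the 67 s allowed (no verdict was returned).

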